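Find the concealed catch of the bar case

TASK

The low wooden bar case has a hidden drawer, released by a concealed push plate: one of the six identical square tiles recessed in its flat top. Feel across the tiles gently with the fingertips to find the one that gives, and press that one all the way in, so that the drawer comes fully out. Only touch and press: grasp nothing, do not lean hard on the case, do not touch the drawer itself, and leave the small bottle, the jigger and the stopper beside it standing where they are.

Things in the scene. Friction and masses are not known exactly. Their poses are not given: they have to be found in the camera images.
- case: Dark wooden case fixed to the worktop, 170 (x) x 220 (y) x 80 (z) mm; origin at the centre of its underside, z up; its front faces its own -x, roughly towards the robot. Inside the rim of its flat top (rim at z = 80 mm) lie six alike lighter square tiles, 54 x 54 mm, parted by strips 4 mm wide and 2 mm proud. Tile centres in its frame: x = -30 or +30, y = -60, 0 or +60, tops at z = 78 mm.
- panel (a point): Middle of the six tiles, level with their tops; axes as the case. Five tiles are rigid. One (any of them, alike to the eye) is the push plate: it yields to about 4 to 5 N at any depth, travels 8 mm straight down to a rigid stop, has no return spring and stays where it is left. Through a crank it drives the drawer out 5 mm for each mm pressed.
- drawer: The hidden drawer. Closed, its front is flush with the front of the case, 196 mm wide, z = 11 to 50 mm above the worktop, without handle. Its origin then lies at the origin of the case (underside, centre), axes as the case, and moves with it along the case's own -x, 40 mm when fully out. To be moved by the push plate alone, never pulled or pushed itself.
- drawer_slide (a joint): How far the hidden drawer stands out of the front of the case, in m: 0 closed and flush, 0.04 fully out (five times the depth of the push plate).
- bitters: Small amber dosing bottle with a black dropper cap, 43 mm wide, 132 mm high, loose, standing left (+y) of the case; origin at the centre of its underside, z up.
- jigger: Steel double jigger, 44 mm wide, 88 mm high, loose, standing right (-y) of the case; origin at the centre of its underside, z up.
- stopper: Metal wine stopper with a round ball-shaped body, 37 mm wide, 73 mm high, loose, standing right (-y) of the case, farther back than the jigger; origin at the centre of its underside, z up.
Not all that is in view belongs to the job. Several things have the shape of the stopper; the one meant has the colours described above.

How it is judged:
By the outcome, as a careful person would: the job done as asked, in the order asked, and still so for the second after the job is handed in, with the robot touching nothing.
It also fails if it takes over 56 s, if anything falls off the work surface, if the arm or the gripper's body presses on something with over 40 N, if the wrist force passes 120 N, or if a joint passes its speed limit or range.

ROBOT

A 6-joint arm with a two-finger parallel gripper is mounted at the origin on a cart in front of the work surface, level with it; the furniture and walls round the work are solid. World frame = base frame: x ahead of the robot, y to its left, z up, the work surface at z = 0. Lengths are in m, angles in rad, forces in N, time in s.
With the tool pointing down it reaches from about 0.275 to 0.775 m from the base axis. Payload 14.6 kg.
Tool frame: the origin (TCP) lies midway between the tips of the shut fingers; the grasp point (between the pads) lies 19 mm behind it; z points along the fingers, y is the line along which they close (so a half turn about z gives the same grasp; the last joint's range is limited). The gripper opens to 85 mm and grips with 20 to 120 N. Pads are 22 mm wide; open, the fingers measure 114 mm over their backs; the gripper's body (76 mm by 85 mm) begins 54 mm behind the grasp point. The pads swing forward as they close: fully open they stand 13 mm farther back than shut.
Start: joints at [1.103, 0.263, -0.048, 1.259, 0, 1.415], TCP at [0.162, 0.5, 0.231] pointing down, gripper open.
Joint ranges: [-2.65, 2.65], [-0.89, 1.7], [-1.18, 1.37], [-2.13, 2.11], [-1.35, 1.29], [-3.14, 3.14]. Speed limits (rad/s): [1.89, 1.89, 2.57, 2.79, 3.14, 3.14].

INTERFACE

Orientations are given as a unit quaternion [w, x, y, z].
In Python, from station import r gives the robot as it stands. The module is installed in compiled form; this text tells all that it offers.
- The arm moves only by the shell command python3 -m handwheel 'ROWS' [FORCE]. ROWS is JSON, a list of rows, each a list of 5 numbers: the finger opening in m, from 0 to 0.0854, then the shift along the tool's x, y, z in m, then the turn about the tool's z in degrees. In form: [[grip, dx, dy, dz, spin], ...]. A call has exactly 10 rows; each row shifts and turns the commanded pose from where the row before left it, along the tool's axes as they then stand; what a row does not reach is not made up. A row lasts 1/8 s, in which the tool goes at most 62.5 mm and 10.7 degrees, less where a joint would pass 70% of its speed; a pose out of reach is approached as far as the arm can. A call with a gripper value outside its range is refused whole. The fingers move at their own pace and stop on an object; FORCE is the grip in N (left out, the last holds). Time passes only in rows, so rows that do not move let the fingers close, or fill a call up. It gives the time, the measured TCP pose, the force, the opening and the grip force at its end, in the units of the state.
- r.read_state(): the state, without advancing time (a new reading comes with each control period).
- r.camera(name): name is "scene" or "top" or "wrist"; returns the picture (420x560x3 uint8, blue, green, red); there is no depth.
- r.camera_params(name): a dict with "vfov" (degrees; the focal length in pixels is half the picture's height over the tangent of half this angle, whatever the lens; pixels are square), "cx", "cy" (the principal point, pixels), "k1" (the pictures are not rectified: a ray, as slopes to the right and down, at radius r is drawn at 1 + k1 r^2 times it, then the intrinsics apply), "camera_from_world" (4x4, takes a point from world to camera coordinates); the wrist camera has in their place "hand_eye" (4x4, takes a point from camera to tool coordinates, whose origin is the TCP and whose axes are the flange's). Camera axes: x right, y down, z forward; pixel columns grow to the right and rows downward; lengths in m; the calibration is good to about 2 mm. A picture is of the moment at which its call begins: read the wrist's pose just before it. camera_params takes no time and is no camera call.
- r.hand_in(): hands the job in; it is judged then, once.
The state is a dict: "t": time; "joints": joint angles; "qd": joint speeds; "effort": joint torques, N m; "tcp_pos": TCP position; "tool_rot": TCP orientation; "wrist_force": force on the tool from outside, world axes, zero at the start; "wrist_torque": the same for the moment, N m; "gripper_width": finger opening in m; "grip_force": force on a finger pad.
Only numpy, scipy, OpenCV 4.12 (cv2) and the standard library are available. Lean on these libraries where they do the work, as an engineer would, in place of code of your own. Each camera call takes 0.05 s, during which the arm holds its last target. There are 200 camera calls.

## Working session

There is one attempt and no reset: what is moved stays moved. The work goes in short steps, Python scripts to look and compute and a shell command to move; the robot and the scene stay as the last step left them, time stands still between calls to the robot, and variables do not carry over. Pictures are saved under pics/ and viewed, at most 10 in all, crops included, and the job is handed in when it is done.

```bash
mkdir -p pics; python3 - <<'E'
from station import r
import cv2,numpy as np
s=r.read_state(); print(s)
for n in("scene","top"):
    cv2.imwrite(f"pics/{n}0.png",r.camera(n)); p=r.camera_params(n); print(n,p)
print(r.camera_params("wrist"))
E
```

```text
{'t': 0.0, 'joints': array([ 1.10269074e+00,  2.63518103e-01, -4.89401410e-02,  1.25941011e+00,
       -1.92337989e-05,  1.41548200e+00]), 'qd': array([-7.94328236e-04,  1.33696985e-03, -1.88349472e-03,  7.60644603e-04,
       -5.60267214e-04,  7.66919621e-05]), 'effort': array([ 2.85186807e-04, -6.37620592e+01,  3.84565330e+01,  1.38616221e-02,
       -1.21914413e-04, -1.09586716e-05]), 'tcp_pos': array([0.16143932, 0.49926573, 0.23082643]), 'tool_rot': array([-1.55234943e-04,  1.55758821e-01,  9.87794970e-01, -5.13133382e-04]), 'wrist_force': array([-0.6174037 , -0.0194785 , -0.19491492]), 'wrist_torque': array([ 0.01800088, -0.00734645, -0.05292056]), 'grip_force': 0.0, 'gripper_width': 0.08576559965336207}
scene {'vfov': 43.765649510151775, 'cx': 275.37440636833225, 'cy': 213.27855143521845, 'k1': -0.11675394327359948, 'camera_from_world': array([[ 0.51828107, -0.85498568, -0.0196016 , -0.27649854],
       [-0.46103258, -0.26002051, -0.84843285,  0.29994165],
       [ 0.72030112,  0.44876366, -0.52893996,  1.06247912],
       [ 0.        ,  0.        ,  0.        ,  1.        ]])}
top {'vfov': 43.96189372322876, 'cx': 281.81094660507284, 'cy': 212.07880323548866, 'k1': 0.041626099757123516, 'camera_from_world': array([[ 0.01079089, -0.99853583,  0.05300709, -0.0247424 ],
       [-0.9937346 , -0.0166062 , -0.11052503,  0.50670119],
       [ 0.11124345, -0.05148232, -0.9924588 ,  1.48210822],
       [ 0.        ,  0.        ,  0.        ,  1.        ]])}
{'vfov': 68.07722546686801, 'cx': 278.6303302365778, 'cy': 207.01053738264028, 'k1': -0.06359658168062449, 'hand_eye': array([[-6.59754005e-04, -9.49511250e-01, -3.13732291e-01,
         8.04958941e-02],
       [ 9.99999107e-01, -2.61919717e-04, -1.31021801e-03,
         1.08657395e-03],
       [ 1.16189407e-03, -3.13732875e-01,  9.49510576e-01,
        -1.42100032e-01],
       [ 0.00000000e+00,  0.00000000e+00,  0.00000000e+00,
         1.00000000e+00]])}
```

View pics/scene0.png

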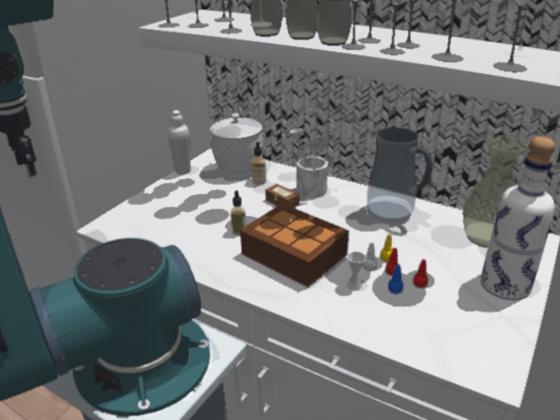

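View pics/top0.png

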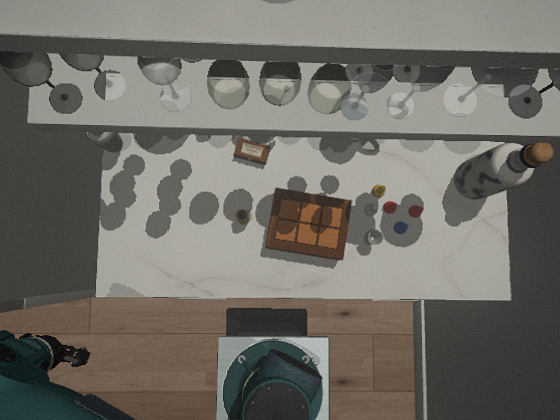

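Scene view: the case is at about (295,242), with the amber bottle at (238,213), jigger at (356,268) and grey stopper at (372,256). The coloured stoppers and a second amber bottle at (258,165) are distractors. Top view: the tile panel is at about (309,220), bottle (242,216), jigger (373,237), grey stopper (370,209).

I'll measure the panel in both views.

```bash
cat >h.py <<'E'
import numpy as np,cv2
def und(p,uv,k=None):
    f=210/np.tan(np.radians(p["vfov"])/2)
    d=(np.asarray(uv,float).reshape(-1,2)-[p["cx"],p["cy"]])/f
    s=d.copy()
    for _ in range(30): s=d/(1+p["k1"]*(s**2).sum(1,keepdims=True))
    return np.c_[s,np.ones(len(s))]
def ray(p,uv,T=None):  # T: world_from_camera
    if T is None: T=np.linalg.inv(p["camera_from_world"])
    return T[:3,3],und(p,uv)@T[:3,:3].T
def plane(p,uv,z,T=None):
    o,d=ray(p,uv,T); return o+d*((z-o[2])/d[:,2])[:,None]
def meet(a,b):
    (o1,d1),(o2,d2)=a,b; out=[]
    for x,y in zip(d1,d2):
        t=np.linalg.lstsq(np.c_[x,-y],o2-o1,rcond=None)[0]
        A,B=o1+t[0]*x,o2+t[1]*y; out.append(np.r_[(A+B)/2,np.linalg.norm(A-B)])
    return np.array(out)
E
python3 - <<'E'
from station import r
from h import *
P={}
C={}
for n,box in(("scene",(235,200,355,285)),("top",(262,183,356,265))):
    im=cv2.imread(f"pics/{n}0.png"); P[n]=r.camera_params(n)
    x0,y0,x1,y1=box; c=im[y0:y1,x0:x1]
    cv2.imwrite(f"pics/{n}_c.png",cv2.resize(c,None,fx=5,fy=5,interpolation=cv2.INTER_CUBIC))
a=cv2.imread("pics/scene_c.png");b=cv2.imread("pics/top_c.png")
H=max(a.shape[0],b.shape[0]); 
o=np.zeros((H,a.shape[1]+b.shape[1],3),np.uint8);o[:a.shape[0],:a.shape[1]]=a;o[:b.shape[0],a.shape[1]:]=b
f=800/o.shape[1];print(o.shape,f);cv2.imwrite("pics/both.png",cv2.resize(o,None,fx=f,fy=f))
p=P["top"]
im=cv2.imread("pics/top0.png").astype(int); m=((im[...,2]-im[...,0]>35)).astype(np.uint8)
m[:183]=0;m[265:]=0;m[:,:260]=0;m[:,356:]=0
cs=max(cv2.findContours(m,0,2)[0],key=cv2.contourArea);q=cv2.boxPoints(cv2.minAreaRect(cs));w=plane(p,q,.08)
print(q,w.round(4),np.linalg.norm(np.diff(w,axis=0),axis=1))
for nm,u in dict(bit=(242,216),jig=(373,237),stop=(370,209),shelf=(309,131)).items():
    print(nm,plane(p,u,.07).round(3))
# shelf edge two view
E
```

```text
(425, 1070, 3) 0.7476635514018691
[[265.77258 246.5159 ]
 [274.40582 188.96088]
 [350.88507 200.43277]
 [342.25183 257.9878 ]] [[ 0.4042  0.0285  0.08  ]
 [ 0.5664  0.0065  0.08  ]
 [ 0.5377 -0.2105  0.08  ]
 [ 0.3751 -0.1855  0.08  ]] [0.16368036 0.2188433  0.16448641]
bit [[0.489 0.096 0.07 ]]
jig [[ 0.436 -0.275  0.07 ]]
stop [[ 0.515 -0.267  0.07 ]]
shelf [[ 0.739 -0.091  0.07 ]]
```

View pics/both.png

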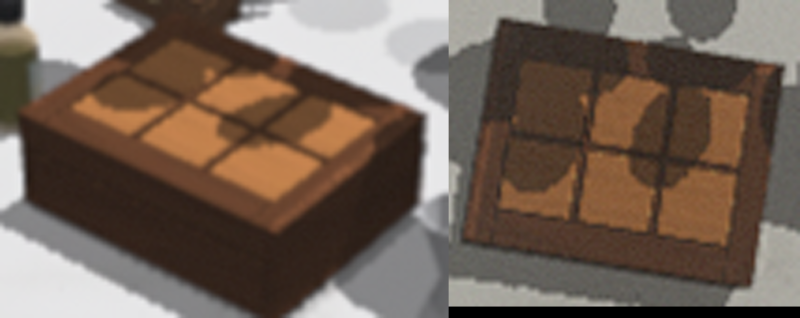

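The crop shows all six tiles clearly and the rim corners sharply in both views. I'll triangulate the rim and panel corners.

```bash
python3 - <<'E'
from station import r
from h import *
k=5*.74766
t=np.array([[502,19],[782,66],[750,287],[464,240],[517,62],[749,93],[727,246],[500,212]],float)
t[:,0]-=449; t=t/k+[262,183]
s=np.array([[190,25],[425,118],[272,233],[22,113]],float)/k+[235,200]
pt,ps=r.camera_params("top"),r.camera_params("scene")
print(meet(ray(pt,t[:4]),ray(ps,s)).round(4))
for n,p,q,z in(("top",pt,t[:4],.08),("panel",pt,t[4:],.078),("scene",ps,s,.08)):
    w=plane(p,q,z)[:,:2]; e=w-np.roll(w,-1,0)
    ex=(w[0]-w[3])+(w[1]-w[2]); print(n,"c",w.mean(0).round(4),"yaw",np.degrees(np.arctan2(ex[1],ex[0])).round(2),"len",np.linalg.norm(e,axis=1).round(4))
# shelf front edge: correspondences along the line: scan heights
sh=plane(pt,[[309,133]],0.5); print([(z,plane(pt,[[309,133]],z)[0].round(3)[0]) for z in(.3,.4,.5,.6)],[plane(ps,[[350,70]],z)[0].round(3) for z in(.3,.4,.5,.6)])
E
```

```text
[[ 0.575  -0.0037  0.0626  0.0109]
 [ 0.5388 -0.2136  0.0715  0.0023]
 [ 0.3705 -0.1873  0.076   0.0011]
 [ 0.4043  0.0255  0.075   0.0055]]
top c [ 0.4696 -0.092 ] yaw -8.7 len [0.2149 0.1687 0.2164 0.1687]
panel c [ 0.4693 -0.0911] yaw -7.05 len [0.1771 0.117  0.172  0.1137]
scene c [ 0.4622 -0.1031] yaw -12.52 len [0.1989 0.1643 0.2118 0.1597]
[(0.3, np.float64(0.671)), (0.4, np.float64(0.644)), (0.5, np.float64(0.617)), (0.6, np.float64(0.59))] [array([1.107, 0.05 , 0.3  ]), array([ 0.795, -0.084,  0.4  ]), array([ 0.484, -0.218,  0.5  ]), array([ 0.173, -0.352,  0.6  ])]
```

Panel centre is about (0.469, -0.0915), with yaw about -8°. The rim height triangulates to about 75 mm, which fits the stated 80. The scene view's back-left corner was a poor pick, so I left it out. Next I'll shut the fingers, align with the case and travel over.

```bash
python3 -m handwheel '[[0,0,0,0,-10],[0,-0.03,-0.042,0,0],[0,-0.03,-0.042,0,0],[0,-0.03,-0.042,0,0],[0,-0.03,-0.042,0,0],[0,-0.03,-0.042,0,0],[0,-0.03,-0.042,0,0],[0,-0.03,-0.042,0,0],[0,-0.03,-0.042,0,0],[0,-0.03,-0.042,0,0]]' 20; cat >>h.py <<'E'
from scipy.spatial.transform import Rotation as R
CX,YAW=np.array([.469,-.0915]),-8.
def st(s,c=None,yaw=None):
    c=CX if c is None else np.array(c); yaw=YAW if yaw is None else yaw
    q=np.roll(s["tool_rot"],-1); M=R.from_quat(q).as_matrix(); a=np.radians(yaw)
    d=s["tcp_pos"][:2]-c; loc=[d@[np.cos(a),np.sin(a)],d@[-np.sin(a),np.cos(a)]]
    print("t",s["t"],"tcp",s["tcp_pos"].round(4),"case xy",np.round(loc,4),"toolx yaw",np.degrees(np.arctan2(M[1,0],M[0,0])).round(2),"toolz",M[:,2].round(3),"F",s["wrist_force"].round(2),"w",s["gripper_width"])
    return M
E
python3 - <<'E'
from station import r
from h import *
st(r.read_state())
E
```

```text
t: 1.35
tcp_pos: [0.3773, 0.0863, 0.2313]
tool_rot: [0.0, 0.069, 0.998, 0.0]
wrist_force: [0.9, 0.8, 0.5]
gripper_width: -0.0001
grip_force: 0.0
t 1.35 tcp [0.3773 0.0863 0.2313] case xy [-0.1156  0.1633] toolx yaw 172.07 toolz [ 0.  0. -1.] F [0.88 0.85 0.53] w -0.00013141908151648803
```

```bash
python3 -m handwheel '[[0,-0.029,-0.04,0,0],[0,-0.029,-0.04,0,0],[0,-0.029,-0.04,0,0],[0,-0.029,-0.04,0,0],[0,0,0,0,0],[0,0,0,0,0],[0,0,0,0,0],[0,0,0,0,0],[0,0,0,0,0],[0,0,0,0,0]]'
python3 - <<'E'
from station import r
from h import *
s=r.read_state();M=st(s);im=r.camera("wrist");cv2.imwrite("pics/w1.png",im)
np.savez("w1.npz",M=M,p=s["tcp_pos"])
E
```

```text
t: 2.6
tcp_pos: [0.4697, -0.0863, 0.2314]
tool_rot: [0.0, 0.069, 0.998, -0.0]
wrist_force: [0.2, 0.5, 1.1]
gripper_width: -0.0003
grip_force: 0.0
t 2.6 tcp [ 0.4697 -0.0863  0.2314] case xy [-0.      0.0052] toolx yaw 172.1 toolz [ 0. -0. -1.] F [0.24 0.51 1.07] w -0.0003059761926034885
```

View pics/w1.png

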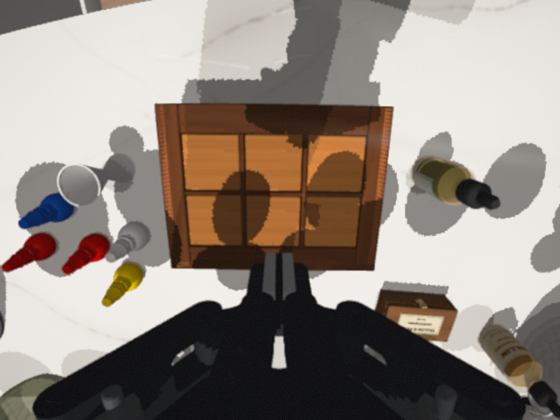

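The wrist view shows the panel corners at about (182,134), (365,136), (359,247) and (188,244). The rim corners are at (155,104), (393,107), (376,270) and (172,268). Jigger (80,185), grey stopper (128,240) and bottle (450,180) are clear of the fingers.

```bash
python3 - <<'E'
from station import r
from h import *
d=np.load("w1.npz");T=np.eye(4);T[:3,:3]=d["M"];T[:3,3]=d["p"];p=r.camera_params("wrist");T=T@p["hand_eye"]
pt=r.camera_params("top")
pan=[[188,244],[182,134],[365,136],[359,247]];rim=[[172,268],[155,104],[393,107],[376,270]]
for q,z in((pan,.078),(rim,.08)):
    w=plane(p,q,z,T)[:,:2];e=w-np.roll(w,-1,0);ex=w[0]-w[1]+w[3]-w[2];ey=w[3]-w[0]+w[2]-w[1]
    print(w.mean(0).round(4),np.degrees(np.arctan2(ex[1],ex[0])),np.degrees(np.arctan2(-ey[0],ey[1])),np.linalg.norm(e,axis=1).round(4))
# height of rim from top + wrist
t=np.array([[782,66],[750,287],[464,240],[502,19]],float);t[:,0]-=449;t=t/(5*.74766)+[262,183]
print(meet(ray(pt,t),ray(p,rim,T)).round(4))
E
```

```text
[ 0.4721 -0.0911] -8.195569014630756 -8.794670814901524 [0.1131 0.1716 0.1144 0.1796]
[ 0.4721 -0.0906] -8.20237584968384 -8.593914651077212 [0.1679 0.2168 0.1673 0.2194]
[[ 0.5369 -0.21    0.0832  0.001 ]
 [ 0.3714 -0.1877  0.0739  0.0024]
 [ 0.4038  0.0278  0.0821  0.0032]
 [ 0.5671  0.0028  0.0881  0.0023]]
```

Centre refined to (0.471, -0.091), yaw -8.3°, rim height about 82 mm by triangulation (80 given). I'll go to the front-middle tile and stop just above it.

```bash
sed -i 's/^CX,YAW.*/CX,YAW=np.array([.471,-.091]),-8.3/' h.py; echo 'from station import r
from h import *
st(r.read_state())' > s.py
python3 -m handwheel '[[0,0.014,-0.003,0,0],[0,0.014,-0.003,-0.0,0],[0,0,0,0.04,0],[0,0,0,0.04,0],[0,0,0,0.04,0],[0,0,0,0.02,0],[0,0,0,0.005,0],[0,0,0,0.002,0],[0,0,0,0,0],[0,0,0,0,0]]'; python3 s.py
```

```text
t: 3.9
tcp_pos: [0.4415, -0.0888, 0.0849]
tool_rot: [0.001, 0.069, 0.998, -0.0]
wrist_force: [0.3, -0.2, -0.2]
gripper_width: -0.0002
grip_force: 0.0
t 3.9 tcp [ 0.4415 -0.0888  0.0849] case xy [-0.0295 -0.0021] toolx yaw 172.08 toolz [ 0.001 -0.    -1.   ] F [ 0.29 -0.25 -0.22] w -0.00020242866632915618
```

```bash
python3 -m handwheel '[[0,0,0,0.001,0],[0,0,0,0.001,0],[0,0,0,0.001,0],[0,0,0,0.001,0],[0,0,0,0.001,0],[0,0,0,0.001,0],[0,0,0,0.001,0],[0,0,0,0,0],[0,0,0,0,0],[0,0,0,0,0]]'
```

```text
t: 5.15
tcp_pos: [0.4412, -0.0887, 0.078]
tool_rot: [0.0, 0.069, 0.998, -0.0]
wrist_force: [-5.2, 1.5, 17.1]
gripper_width: 0.0001
grip_force: 8.7
```

17 N at z = 78 mm, so this tile is rigid. Next is front-left, pressing slightly less.

```bash
python3 -m handwheel '[[0,0,0,-0.008,0],[0,0,0.03,0,0],[0,0,0.031,0,0],[0,0,0,0,0],[0,0,0,0.004,0],[0,0,0,0.002,0],[0,0,0,0.001,0],[0,0,0,0.0006,0],[0,0,0,0,0],[0,0,0,0,0]]';python3 s.py
```

```text
t: 6.4
tcp_pos: [0.4496, -0.0282, 0.0777]
tool_rot: [0.0, 0.069, 0.998, 0.0]
wrist_force: [0.1, -0.8, -0.8]
gripper_width: -0.0
grip_force: 0.0
t 6.4 tcp [ 0.4496 -0.0282  0.0777] case xy [-0.0302  0.0591] toolx yaw 172.07 toolz [ 0.  0. -1.] F [ 0.15 -0.78 -0.8 ] w -4.852399388011017e-05
```

```bash
python3 -m handwheel '[[0,0,0,0.0005,0],[0,0,0,0,0],[0,0,0,0.0003,0],[0,0,0,0,0],[0,0,0,0,0],[0,0,0,0,0],[0,0,0,0,0],[0,0,0,0,0],[0,0,0,0,0],[0,0,0,0,0]]'
```

```text
t: 7.65
tcp_pos: [0.4496, -0.0282, 0.0769]
tool_rot: [0.0, 0.069, 0.998, -0.0]
wrist_force: [0.3, 0.9, 3.7]
gripper_width: -0.0004
grip_force: 1.9
```

```bash
python3 -m handwheel '[[0,0,0,0.0004,0],[0,0,0,0,0],[0,0,0,0.0003,0],[0,0,0,0,0],[0,0,0,0,0],[0,0,0,0,0],[0,0,0,0,0],[0,0,0,0,0],[0,0,0,0,0],[0,0,0,0,0]]'
```

```text
t: 8.9
tcp_pos: [0.4495, -0.0282, 0.0761]
tool_rot: [-0.0, 0.069, 0.998, -0.0]
wrist_force: [1.0, -0.2, 1.0]
gripper_width: -0.0
grip_force: 0.7
```

The tip keeps sinking with 4 N or less, so this is probably the plate. I'll go 2 mm deeper to confirm.

```bash
python3 -m handwheel '[[0,0,0,0.0005,0],[0,0,0,0.0005,0],[0,0,0,0.0005,0],[0,0,0,0.0005,0],[0,0,0,0,0],[0,0,0,0,0],[0,0,0,0,0],[0,0,0,0,0],[0,0,0,0,0],[0,0,0,0,0]]';python3 - <<'E'
from station import r
import cv2,numpy as np
a=cv2.imread("pics/scene0.png")[195:295,225:365];b=r.camera("scene")[195:295,225:365]
cv2.imwrite("pics/sc2.png",cv2.resize(np.hstack([a,b]),None,fx=2.8,fy=2.8,interpolation=cv2.INTER_CUBIC))
E
```

```text
t: 10.15
tcp_pos: [0.4495, -0.0282, 0.0741]
tool_rot: [-0.0, 0.069, 0.998, -0.0]
wrist_force: [0.5, 0.6, 0.2]
gripper_width: -0.0003
grip_force: 0.2
```

View pics/sc2.png

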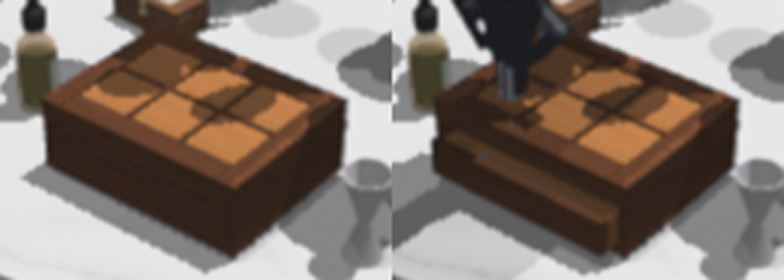

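The right half shows the drawer partly out of the case front (about (530,190) in the view), so the front-left tile is the plate. I'll press it slowly to its stop.

```bash
python3 -m handwheel '[[0,0,0,0.0008,0],[0,0,0,0.0008,0],[0,0,0,0.0008,0],[0,0,0,0.0008,0],[0,0,0,0.0008,0],[0,0,0,0.0003,0],[0,0,0,0,0],[0,0,0,0,0],[0,0,0,0,0],[0,0,0,0,0]]'
```

```text
t: 11.45
tcp_pos: [0.4495, -0.0282, 0.07]
tool_rot: [-0.0, 0.069, 0.998, -0.0]
wrist_force: [-3.3, 0.7, 8.0]
gripper_width: -0.0002
grip_force: 3.8
```

```bash
python3 -m handwheel '[[0,0,0,0.0003,0],[0,0,0,0,0],[0,0,0,0,0],[0,0,0,0,0],[0,0,0,0,0],[0,0,0,0,0],[0,0,0,0,0],[0,0,0,0,0],[0,0,0,0,0],[0,0,0,0,0]]';python3 -m handwheel '[[0,0,0,0.0003,0],[0,0,0,0,0],[0,0,0,0,0],[0,0,0,0,0],[0,0,0,0,0],[0,0,0,0,0],[0,0,0,0,0],[0,0,0,0,0],[0,0,0,0,0],[0,0,0,0,0]]'
```

```text
t: 12.7
tcp_pos: [0.4495, -0.0282, 0.0699]
tool_rot: [0.0, 0.069, 0.998, -0.0]
wrist_force: [-4.7, 0.2, 12.9]
gripper_width: -0.0001
grip_force: 6.7
t: 13.95
tcp_pos: [0.4496, -0.0282, 0.0699]
tool_rot: [0.0, 0.069, 0.998, -0.0]
wrist_force: [-6.2, 1.4, 18.9]
gripper_width: -0.0002
grip_force: 9.6
```

The stop is rigid: z is unchanged at 69.9 mm, about 8 mm of travel, while the force climbs to 19 N. I'll lift straight off, retreat and check.

```bash
python3 -m handwheel '[[0,0,0,-0.003,0],[0,0,0,-0.01,0],[0,0,0,-0.03,0],[0,0,0,-0.04,0],[0,0,0,-0.04,0],[0,0,0,-0.04,0],[0,0,0,0,0],[0,0,0,0,0],[0,0,0,0,0],[0,0,0,0,0]]';python3 - <<'E'
from station import r
from h import *
s=r.read_state();M=st(s);im=r.camera("wrist");cv2.imwrite("pics/w2.png",im)
b=r.camera("scene")[180:300,215:385];t=r.camera("top")[180:275,225:395]
cv2.imwrite("pics/end.png",cv2.resize(np.vstack([b,t]),None,fx=2.7,fy=2.7,interpolation=cv2.INTER_CUBIC))
E
```

```text
t: 15.2
tcp_pos: [0.4493, -0.0281, 0.2317]
tool_rot: [-0.001, 0.069, 0.998, 0.0]
wrist_force: [-0.1, 0.5, 0.6]
gripper_width: 0.0001
grip_force: 0.0
t 15.2 tcp [ 0.4493 -0.0281  0.2317] case xy [-0.0306  0.0591] toolx yaw 172.08 toolz [-0.001  0.    -1.   ] F [-0.1   0.46  0.59] w 0.00011376701445887756
```

View pics/end.png

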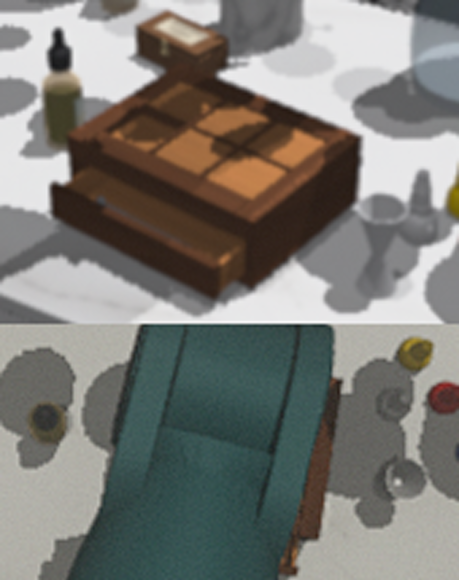

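View pics/w2.png

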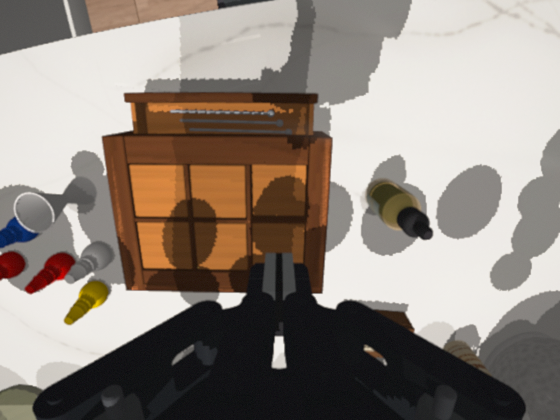

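The drawer is well out in both views: its front edge runs from (125,94) to (318,94) in the wrist view. The bottle, jigger and stopper are still standing where they were. One check of how far it stands out, then I'll hand in.

```bash
python3 - <<'E'
from station import r
from h import *
s=r.read_state();T=np.eye(4);T[:3,:3]=R.from_quat(np.roll(s["tool_rot"],-1)).as_matrix();T[:3,3]=s["tcp_pos"]
p=r.camera_params("wrist");T=T@p["hand_eye"];a=np.radians(YAW)
for q,z in(([[125,94],[318,94]],.05),([[104,136],[331,136]],.08)):
    d=plane(p,q,z,T)[:,:2]-CX; print((d@np.array([[np.cos(a),-np.sin(a)],[np.sin(a),np.cos(a)]])).round(4))
E
```

```text
[[-0.1222 -0.095 ]
 [-0.1217  0.0981]]
[[-0.0836 -0.1063]
 [-0.0836  0.1082]]
```

It stands out 38 to 39 mm, which agrees with 40 mm within the calibration, and the stop was felt as rigid. Handing in.

```bash
python3 -c "
from station import r
print(r.hand_in())"
```

```text
the job is handed in; nothing more can be done
None
```

The push plate is the front-left tile; I pressed it about 8 mm to its rigid stop, which brought the hidden drawer out about 38–39 mm by camera (40 mm is fully out, within the 2 mm calibration), and handed in at about 15 s with the bottle, jigger and stopper still standing in place.

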